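Set the sprung vial carriage in the photometer's beam and take the reading

ROBOT

A 6-joint arm with a two-finger parallel gripper is mounted at the origin on a cart in front of the work surface, level with it; the furniture and walls round the work are solid. World frame = base frame: x ahead of the robot, y to its left, z up, the work surface at z = 0. Lengths are in m, angles in rad, forces in N, time in s.
With the tool pointing down it reaches from about 0.325 to 0.925 m from the base axis. Payload 3.1 kg.
Tool frame: the origin (TCP) lies at the very end of the fingers, on their centre line; the grasp point (between the pads) lies 19 mm behind it (robot.grip_depth is the y of the grasp point in the tool frame, in m); y points along the fingers, x is the direction in which the jaws open and shut, and the axes are right-handed (so a half turn about y gives the same grasp; the last joint's range is limited). The gripper opens to 85 mm and grips with 20 to 120 N. Pads are 22 mm wide; open, the fingers measure 114 mm over their backs; the gripper's body (76 mm by 85 mm) begins 54 mm behind the grasp point. The pads swing forward as they close: fully open they stand 13 mm farther back than shut.
Start: joints at [1.104, 0.217, 1.613, -0, 1.311, -0.112], TCP at [0.217, 0.586, 0.231] pointing down, gripper open.
Joint ranges: [-2.75, 2.75], [-0.78, 2.1], [0.31, 2.55], [-1.13, 4.27], [0.13, 2.63], [-2.58, 2.58]. Speed limits (rad/s): [2.79, 2.79, 3.14, 3.14, 3.14, 3.14].

INTERFACE

Orientations are given as [roll, pitch, yaw] about the fixed x, y, z axes, in that order (R = Rz(yaw) Ry(pitch) Rx(roll)).
In Python, from bench import robot gives the robot as it stands.
- The arm moves only by the tool apply_moves, never from a script. Its argument "increments" is a list of rows, each a list of 6 numbers: the shift along the tool's x, y, z scaled (see below), then the turn, a rotation vector about the tool's x, y, z scaled (see below). In form: [[x, y, z, wx, wy, wz], ...]. A call has 1 to 12 rows; each row is the pose to reach, as a shift and turn from the pose measured when the call began, along the tool's axes at that moment, turning the shorter way round; what a row does not reach only later rows make up. The controller multiplies each number of a shift by 0.5 m and each number of a turn by 360 degrees. A row lasts 1/8 s, in which the tool goes at most 62.5 mm and 10.7 degrees, less where a joint would pass 70% of its speed; a pose out of reach is approached as far as the arm can. A call with a number of a shift or a turn outside -1 to 1 is refused whole. A call with a gripper value outside its range is refused whole. "grip" is the opening in per cent of the stroke, from 0 (shut) to 100 (fully open), set as the call begins (left out, the last holds). The fingers move at their own pace and stop on an object; the grip force is fixed at half the most. Time passes only in rows, so rows that repeat a pose let the fingers close. It gives the time, the measured TCP pose, the force and the opening at its end, in the units of the state.
- robot.sense(): the state, without advancing time (a new reading comes with each control period).
- robot.read_camera(name): name is "scene" or "top"; returns the picture (420x560x3 uint8, blue, green, red); there is no depth.
- robot.camera_info(name): a dict with "camera_matrix" (3x3 intrinsics, pixels), "k1" (the pictures are not rectified: a ray, as slopes to the right and down, at radius r is drawn at 1 + k1 r^2 times it, then the intrinsics apply), "rvec" (rotation vector, rad) and "tvec" (3), from world to camera coordinates, as OpenCV has them. Camera axes: x right, y down, z forward; pixel columns grow to the right and rows downward; lengths in m; the calibration is good to about 2 mm. A picture is of the moment at which its call begins. camera_info takes no time and is no camera call.
- robot.close_job(): hands the job in, once; it reports no verdict.
The state is a dict: "time_s": time; "joints": joint angles; "joint_vel": joint speeds; "tau": joint torques, N m; "tcp_pos": TCP position; "eef_rot": TCP orientation; "wrist_force": force on the tool from outside, world axes, zero at the start; "moment": the same for the moment, N m; "width": finger opening in m.
Only numpy, scipy, OpenCV 4.12 (cv2) and the standard library are available. Lean on these libraries where they do the work, as an engineer would, in place of code of your own. Each camera call takes 0.05 s, during which the arm holds its last target.

TASK

A capped glass vial stands ready in the spring-loaded carriage of the photometer. With a fingertip on the carriage's upright push plate, gently push the carriage along its rods past the stop pin, without gripping it, and let it spring back until it rests against the pin, which puts the vial in the beam; only then press the round measuring key on the console and let it up again, leaving the carriage on its pin. Do not touch the vial and do not shift the spare vial, beaker, tweezers and screwdriver lying around.

Things in the scene. Friction and masses are not known exactly. Their poses are not given: they have to be found in the camera images.
- photometer: Bench photometer, fixed to the worktop: aluminium base 124 mm deep (x) by 214 mm wide (y), its top 14 mm above the worktop. Origin: centre of its underside, on the worktop; own x away from the operator's side, y to the left along the carriage's two guide rods (at x = -14 mm), z up. Rod end blocks at y = +/-(94 to 104) mm, 36 mm high. The beam crosses the rods at y = 2 mm.
- console (a point): Centre of the flat top of the white console on the photometer's back half, 64 mm above the worktop. The console spans x 8 to 60, y -103 to 27 mm in the photometer's frame; a sloped display pod on it (y -100 to -48 mm) reaches 80 mm.
- lamp_head (a point): Top centre of the black lamp head in front of the rods, 68 mm above the worktop; it spans x -61 to -39, y -14 to 18 mm in the photometer's frame. Keep clear of it.
- push_plate (a point): On the carriage's aluminium push plate: centre of the upper part of its outer face, which looks along the photometer's +y; 52 mm above the worktop, at x = -14, y = 86 mm in the photometer's frame at the start; moves with the carriage. Plate 44 mm wide, 6 mm thick, from 16 to 60 mm above the worktop. Push along the photometer's -y with fingertips 40 to 56 mm above the worktop.
- carriage (a joint): Travel of the carriage in m along the photometer's -y: 0 = left end (start), 0.028 = resting on the stop pin (vial in the beam), 0.045 = right end stop. A spring drives it back to 0 (2 N at 0, 6 N at the end), damped (25 N per m/s); passing the pin adds up to about 3 N. Pushed beyond 0.030 and released, it stops on the pin at 0.028 +/- 1 mm; pushed less, it runs back to 0.
- stop_pin (a joint): Outward travel of the sprung, round-nosed steel stop pin (7 mm thick) in m: 0 = nose fully in the way of the carriage's lug. The lug's ramp pushes it out by about 0.008 as it passes; then it snaps in behind the lug's square back and holds the carriage.
- pin_nose (a point): Tip of the stop pin, 27 mm above the worktop, at x = -37, y = 60 mm in the photometer's frame. Its aluminium bracket spans x -58 to -49, y 47 to 73 mm, 41 mm high; its black pull knob stands out in front to x = -73 mm (-82 when pushed out). Not needed for the job.
- read_key_top (a point): Centre of the top of the round white measuring key, 22 mm across, in a grey collar 38 mm across on the console's top, at x = 34, y = -24 mm in the photometer's frame; 77 mm above the worktop when up. Press straight down.
- read_key (a joint): Travel of the measuring key in m: 0 = up, 0.005 = fully down (about 4 N); it is pressed from 0.004 on; a spring brings it up.
- vial: The vial in the carriage: clear glass, 25 mm thick, black cap 24 mm, 58 mm high, stands 16 mm deep in the carriage's round well with its top 80 mm above the worktop. Origin: centre of its underside. 56 mm from the push plate's outer face. Not to be touched.
- clamp_stand: Retort stand at the back left, fixed, an obstacle only: base plate 160 x 140 x 12 mm, steel rod 432 mm high at x = 61 mm in its frame, and at 270 mm height a clamp that reaches along its own -x to x = -91 mm (y -16 to 38 mm), so about parallel to the wall. Origin: on the worktop.
- spare_vial: Spare vial, the same size (25 mm across, 58 mm high), standing loose on the worktop to the left of the photometer. Origin: centre of its underside. Not to be moved.
- beaker: Glass beaker, 45 mm across and 57 mm high, loose on the worktop to the left of the photometer. Origin: centre of its underside. Not to be moved.
- tweezers: Tweezers, 126 x 12 x 8 mm, lying to the right of the photometer. Origin: centre of the underside. Not to be moved.
- screwdriver: Screwdriver, 187 x 25 x 22 mm, lying to the right of the photometer. Origin: centre of the underside. Not to be moved.

How it is judged:
By the outcome, as a careful person would: the job done as asked, in the order asked, and still so for the second after the job is handed in, with the robot touching nothing.
It also fails if it takes over 48 s, if anything falls off the work surface, if the arm or the gripper's body presses on something with over 40 N, if the wrist force passes 120 N, or if a joint passes its speed limit or range.

## Working session

There is one attempt and no reset: what is moved stays moved. The work goes in short steps, Python scripts to look and compute and a tool call to move; the robot and the scene stay as the last step left them, time stands still between calls to the robot, and variables do not carry over. Pictures are saved under pics/ and viewed, and the job is handed in when it is done.

Besides the shell and the picture viewer there is one more tool, called after "Request:" as name([rows], argument=value, ...), one row to a line, values as JSON. apply_moves: Moves the arm, as the interface text tells. Shifts and turns lie within -1 to 1; 1 stands for 0.5 m of shift or 360 degrees of turn. Its arguments: {"type":"object","properties":{"increments":{"type":"array","items":{"type":"array","items":{"type":"number","minimum":-1,"maximum":1}}},"grip":{"type":"number"}},"required":["increments"]}

```bash
mkdir -p pics; ls; python3 - <<'E'
from bench import robot
import cv2
for n in("scene","top"):
    im=robot.read_camera(n); cv2.imwrite(f"pics/{n}0.png",im)
    print(robot.camera_info(n))
s=robot.sense(); print(s); print(robot.grip_depth)
E
```

```text
pics
{'camera_matrix': array([[420.10934151,   0.        , 277.06646139],
       [  0.        , 420.10934151, 203.90476803],
       [  0.        ,   0.        ,   1.        ]]), 'k1': -0.12445320012234573, 'rvec': array([ 2.02164718, -0.73436589,  0.41213007]), 'tvec': array([-0.51599562,  0.17912666,  0.83320847])}
{'camera_matrix': array([[530.39377221,   0.        , 272.55617707],
       [  0.        , 530.39377221, 207.49196203],
       [  0.        ,   0.        ,   1.        ]]), 'k1': -0.03737763270793601, 'rvec': array([ 2.15270833, -2.11246806,  0.17418264]), 'tvec': array([-0.21278095,  0.51377491,  1.20181449])}
{'time_s': 0.1, 'joints': array([ 1.10380094e+00,  2.17692080e-01,  1.61479928e+00, -1.57460948e-05,
        1.31129608e+00, -1.12189664e-01]), 'joint_vel': array([ 0.00027833, -0.00239103, -0.00334298,  0.00021245, -0.00124208,
        0.00022691]), 'tau': array([-2.90371254e-04, -3.98078406e+01, -3.04968774e+01, -1.17330246e-04,
        4.24341095e-03, -7.08269241e-06]), 'tcp_pos': array([0.21677069, 0.58541128, 0.23007719]), 'eef_rot': array([-1.57056572,  0.00218269,  1.21599491]), 'wrist_force': array([-0.64658429, -0.05300757,  0.31732211]), 'moment': array([-0.04751888,  0.04778649,  0.00609105]), 'width': 0.08555549225109581}
-0.0187
```

View pics/scene0.png

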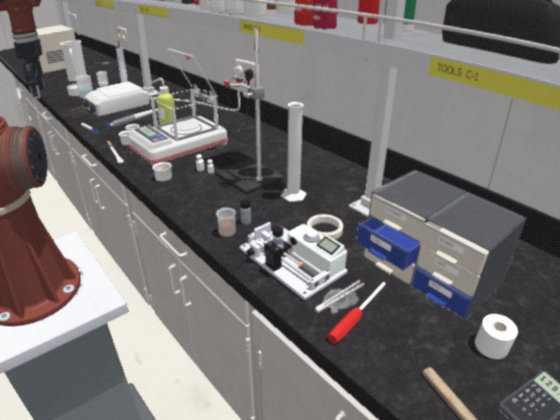

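View pics/top0.png

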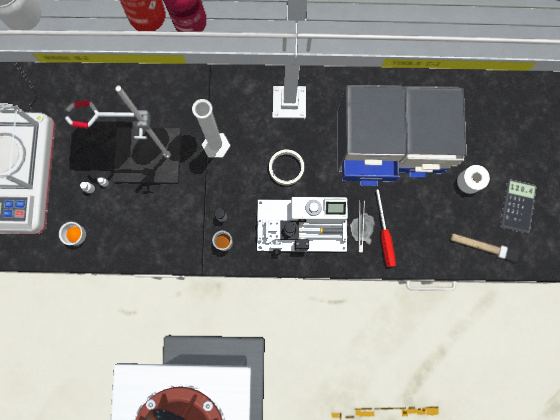

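```bash
cat > h.py <<'E'
import numpy as np,cv2
from bench import robot
def info(n):
    i=robot.camera_info(n); return i['camera_matrix'],np.array([i['k1'],0,0,0,0.]),i['rvec'],i['tvec']
def proj(n,P):
    K,d,r,t=info(n); return cv2.projectPoints(np.asarray(P,float).reshape(-1,3),r,t,K,d)[0].reshape(-1,2)
def back(n,uv,z):
    K,d,r,t=info(n); R=cv2.Rodrigues(r)[0]
    u=cv2.undistortPoints(np.asarray(uv,float).reshape(-1,1,2),K,d).reshape(-1,2)
    D=np.c_[u,np.ones(len(u))]@R; C=-R.T@np.ravel(t)
    z=np.broadcast_to(z,len(u))
    return C+D*((z-C[2])/D[:,2])[:,None]
def crop(n,x0,y0,w,h,k,f,im=None):
    im=robot.read_camera(n) if im is None else im
    cv2.imwrite(f,cv2.resize(im[y0:y0+h,x0:x0+w],None,fx=k,fy=k,interpolation=cv2.INTER_CUBIC))
E
python3 - <<'E'
from h import *
crop("top",200,180,130,90,6,"pics/topc.png",cv2.imread("pics/top0.png"))
crop("scene",200,190,160,110,5,"pics/scenec.png",cv2.imread("pics/scene0.png"))
E
```

```text
(no output)
```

View pics/topc.png

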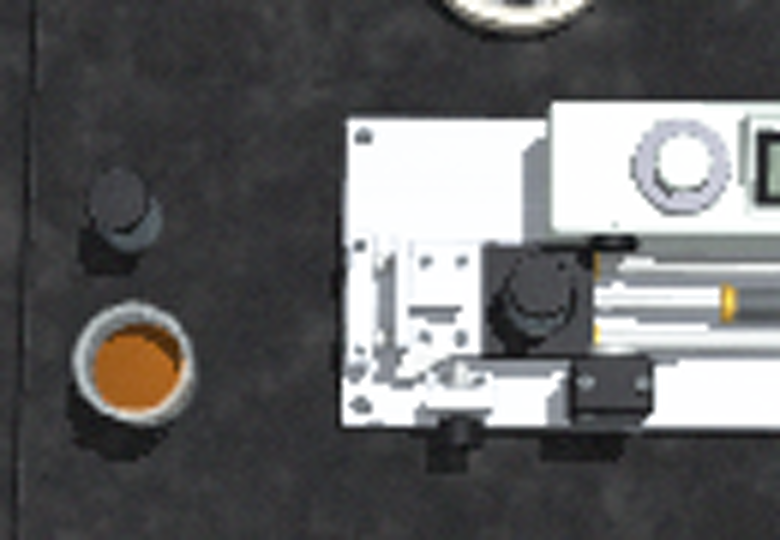

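View pics/scenec.png

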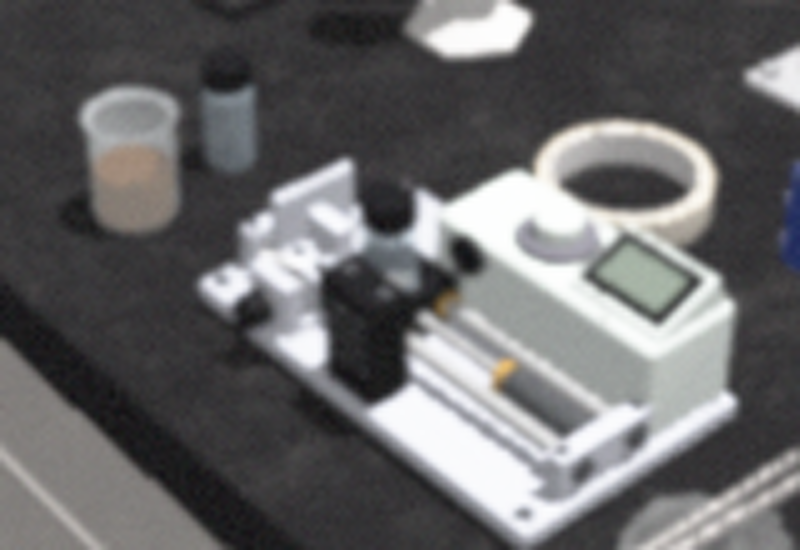

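```bash
python3 - <<'E'
from h import *
crop("top",280,180,120,90,6,"pics/topr.png",cv2.imread("pics/top0.png"))
E
```

```text
(no output)
```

View pics/topr.png

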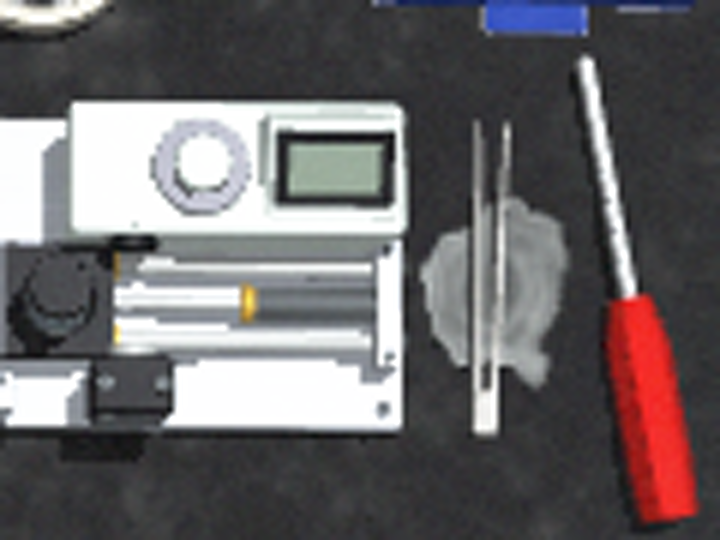

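```bash
cat >> h.py <<'E'
def W(p,L):
    L=np.asarray(L,float).reshape(-1,3); c,s=np.cos(p[2]),np.sin(p[2])
    return np.c_[p[0]+c*L[:,0]-s*L[:,1],p[1]+s*L[:,0]+c*L[:,1],L[:,2]]
E
python3 - <<'E'
from h import *
from scipy.optimize import least_squares
def c(pts,x0,y0,k): return (np.array(pts,float)+.5)/k-.5+[x0,y0]
Lt=np.array([[62,107,14],[-62,107,14],[34,-24,77],[8,27,64],[60,27,64],[-62,-107,14],[-14,34,80]])/1e3
ut=np.r_[c([(347,118),(342,428),(684,161),(550,235),(550,101)],200,180,6),c([(403,430)],280,180,6),c([(538,287)],200,180,6)]
Ls=np.array([[-62,-107,14],[62,-107,14],[34,-24,77],[-14+22,86,60],[-36,86,60]])/1e3
us=c([(525,545),(737,400),(560,215),(350,160),(272,196)],200,190,5)
f=lambda p:np.r_[(proj("top",W(p,Lt))-ut).ravel(),(proj("scene",W(p,Ls))-us).ravel()]
for w in (0,1):
    g=(lambda p:f(p)) if w else (lambda p:f(p)[:14])
    r=least_squares(g,[.5,0,0],loss='soft_l1'); print(r.x,np.round(f(r.x).reshape(-1,2),1).tolist())
p=r.x; np.save("p.npy",p)
print("push,key,vial,lamp",W(p,np.array([[-14,86,52],[34,-24,77],[-14,30,80],[-50,2,68]])/1e3).round(4))
# vial, beaker tops
print(back("top",c([(118,200),(133,362)],200,180,6),[.058,.057]).round(3))
print(back("scene",c([(230,70),(131,108)],200,190,5),[.058,.057]).round(3))
E
```

```text
[ 0.48123102 -0.27371418  0.01336491] [[-0.1, 0.1], [0.2, -0.1], [0.2, 0.3], [0.0, -0.1], [-0.0, 0.0], [0.3, 0.0], [-0.9, -0.2], [-0.9, -1.9], [-0.7, -0.4], [-1.1, -0.1], [-2.0, -0.1], [-1.8, -0.0]]
[ 0.48179867 -0.27474842  0.01224183] [[0.4, -0.2], [0.6, -0.4], [0.7, 0.0], [0.5, -0.3], [0.5, -0.2], [0.8, -0.2], [-0.4, -0.4], [-0.4, -1.8], [-0.1, -0.2], [-0.6, 0.0], [-1.5, -0.0], [-1.3, 0.1]]
push,key,vial,lamp [[ 0.4667 -0.1889  0.052 ]
 [ 0.5161 -0.2983  0.077 ]
 [ 0.4674 -0.2449  0.08  ]
 [ 0.4318 -0.2734  0.068 ]]
[[ 0.5   -0.08   0.058]
 [ 0.438 -0.088  0.057]]
[[ 0.498 -0.091  0.058]
 [ 0.442 -0.087  0.057]]
```

```bash
python3 - <<'E'
from h import *
np.set_printoptions(suppress=True,precision=3)
print("clamp ring,boss@.27",back("top",[(80,115),(143,122),(205,108)],[.27,.27,.2]))
print("balance right edge corners",back("top",[(48,110),(42,232),(5,235)],[.06,.06,.06]))
print(back("scene",[(225,140),(130,155)],[.05,.05]))
print("path px",proj("scene",[[.217,.586,.23],[.3,.34,.23],[.38,.1,.23],[.467,-.15,.23]]))
s=robot.sense(); R=cv2.Rodrigues(np.zeros(3))[0]
E
```

```text
clamp ring,boss@.27 [[ 0.658  0.181  0.27 ]
 [ 0.646  0.055  0.27 ]
 [ 0.702 -0.057  0.2  ]]
balance right edge corners [[0.743 0.342 0.06 ]
 [0.447 0.329 0.06 ]
 [0.439 0.416 0.06 ]]
[[0.689 0.284 0.05 ]
 [0.4   0.38  0.05 ]]
path px [[ 39.222  97.213]
 [ 90.595 109.812]
 [155.895 126.407]
 [247.51  149.427]]
```

```bash
cat >> h.py <<'E'
from scipy.spatial.transform import Rotation as Ro
def inc(pos,yaw):
    s=robot.sense(); R=Ro.from_euler('xyz',s['eef_rot']); T=Ro.from_euler('xyz',[-np.pi/2,0,yaw])
    d=R.inv().apply(np.asarray(pos)-s['tcp_pos'])/.5; w=(R.inv()*T).as_rotvec()/(2*np.pi)
    print("t",s['time_s'],"tcp",s['tcp_pos'].round(4),s['eef_rot'].round(4),"F",s['wrist_force'].round(2),"w",round(s['width'],4)); print("inc",d.round(4).tolist(),w.round(5).tolist())
E
python3 - <<'E'
from h import *
inc([.467,-.150,.18],.0122)
inc([.342,.2,.23],.62)
E
```

```text
t 0.1 tcp [0.2168 0.5854 0.2301] [-1.5706  0.0022  1.216 ] F [-0.65 -0.05  0.32] w 0.0856
inc [-1.2051, 0.1026, -0.9803] [0.00018, 0.19159, -0.00033]
t 0.1 tcp [0.2168 0.5854 0.2301] [-1.5706  0.0022  1.216 ] F [-0.65 -0.05  0.32] w 0.0856
inc [-0.6358, 0.0014, -0.5026] [7e-05, 0.09486, -0.00035]
```

Request:
apply_moves([
  [-0.06,0,-0.05,0,0.01,0],
  [-0.14,0,-0.11,0,0.02,0],
  [-0.22,0,-0.175,0,0.035,0],
  [-0.3,0,-0.24,0,0.05,0],
  [-0.38,0,-0.3,0,0.065,0],
  [-0.46,0,-0.365,0,0.08,0],
  [-0.54,0,-0.43,0,0.09,0],
  [-0.6,0,-0.475,0,0.095,0],
  [-0.636,0,-0.503,0,0.095,0],
  [-0.636,0,-0.503,0,0.095,0],
], grip=0)

```text
time_s: 1.35
tcp_pos: [0.3422, 0.1988, 0.2304]
eef_rot: [-1.572, 0.002, 0.616]
wrist_force: [0.1, -0.9, 1.4]
width: -0.0003
```

```bash
python3 - <<'E'
from h import *
inc([.467,-.150,.18],.0122)
E
```

```text
t 1.35 tcp [0.3422 0.1988 0.2304] [-1.5716  0.0023  0.6159] F [ 0.06 -0.9   1.44] w -0.0003
inc [-0.199, 0.1018, -0.7136] [0.00023, 0.09608, -0.00031]
```

Request:
apply_moves([
  [-0.02,0,-0.07,0,0.01,0],
  [-0.04,0.01,-0.15,0,0.02,0],
  [-0.065,0.02,-0.24,0,0.035,0],
  [-0.09,0.03,-0.33,0,0.05,0],
  [-0.12,0.05,-0.42,0,0.065,0],
  [-0.14,0.06,-0.51,0,0.08,0],
  [-0.165,0.08,-0.6,0,0.09,0],
  [-0.185,0.09,-0.67,0,0.096,0],
  [-0.199,0.1,-0.71,0,0.096,0],
  [-0.199,0.102,-0.714,0,0.096,0],
  [-0.199,0.102,-0.714,0,0.096,0],
])

```text
time_s: 2.72
tcp_pos: [0.4668, -0.1489, 0.1796]
eef_rot: [-1.572, 0.002, 0.014]
wrist_force: [-0.1, 0.0, 0.6]
width: 0.0002
```

```bash
python3 - <<'E'
from h import *
inc([.467,-.158,.048],.0122)
crop("top",200,180,130,90,6,"pics/t1.png")
crop("scene",200,150,160,120,5,"pics/s1.png")
print(proj("top",[robot.sense()['tcp_pos']]),proj("scene",[robot.sense()['tcp_pos']]))
E
```

```text
t 2.725 tcp [ 0.4668 -0.1489  0.1796] [-1.5716  0.0023  0.0138] F [-0.06  0.    0.61] w 0.0002
inc [0.0007, 0.2632, -0.018] [0.00013, 0.00026, -0.00036]
[[245.88265289 220.15873858]] [[247.96637074 170.71317436]]
```

View pics/t1.png

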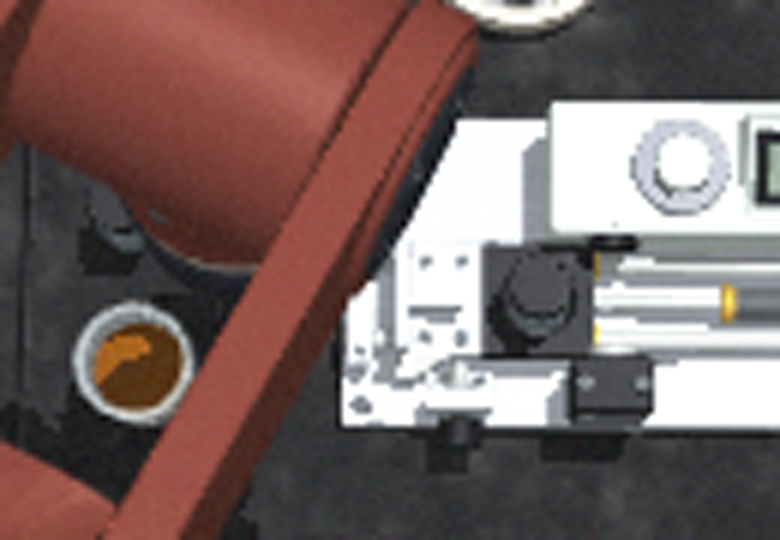

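View pics/s1.png

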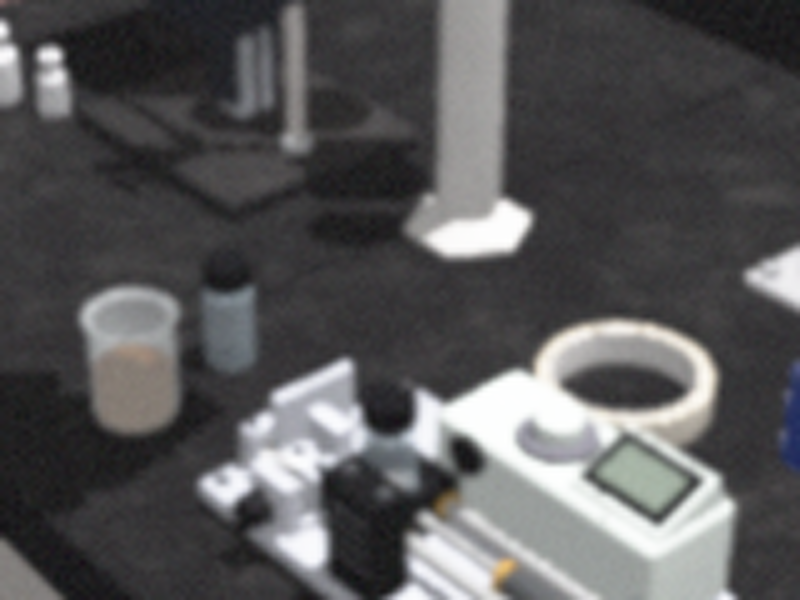

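Request:
apply_moves([
  [0,0.04,-0.01,0,0,0],
  [0,0.09,-0.018,0,0,0],
  [0,0.14,-0.018,0,0,0],
  [0,0.19,-0.018,0,0,0],
  [0,0.23,-0.018,0,0,0],
  [0,0.255,-0.018,0,0,0],
  [0,0.263,-0.018,0,0,0],
  [0,0.263,-0.018,0,0,0],
  [0,0.263,-0.018,0,0,0],
])

```text
time_s: 3.95
tcp_pos: [0.4676, -0.1584, 0.0494]
eef_rot: [-1.573, -0.0, 0.014]
wrist_force: [0.9, -0.4, -0.2]
width: 0.0
```

```bash
python3 - <<'E'
from h import *
inc([.467,-.212,.048],.0122)
crop("top",200,180,130,90,6,"pics/t2.png")
crop("scene",200,150,160,120,5,"pics/s2.png")
E
```

```text
t 3.95 tcp [ 0.4676 -0.1584  0.0494] [-1.5732e+00 -1.0000e-04  1.4400e-02] F [ 0.87 -0.43 -0.19] w 0.0
inc [-0.0028, 0.003, -0.1071] [0.00038, 0.00035, 1e-05]
```

View pics/s2.png

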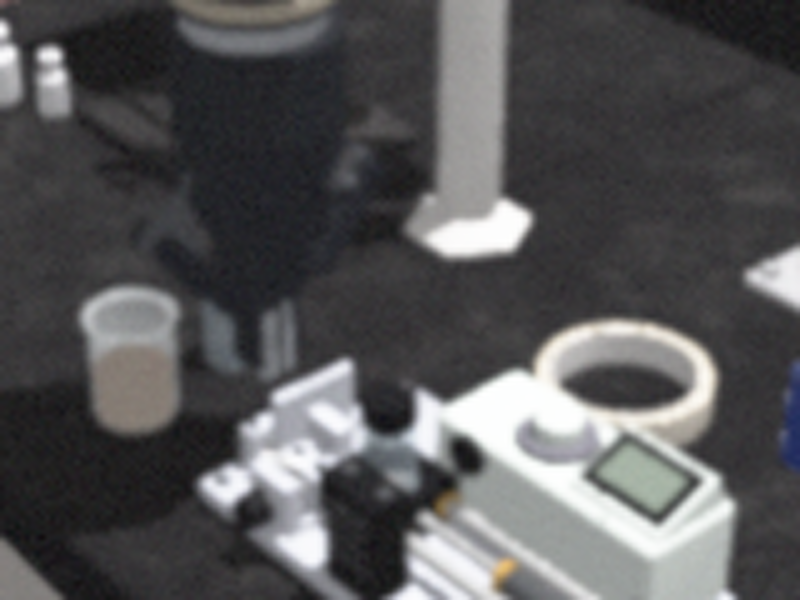

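View pics/t2.png

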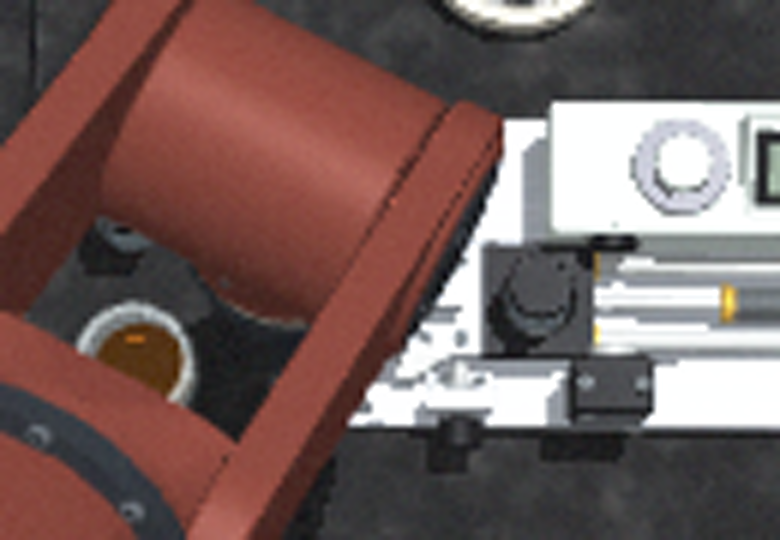

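Request:
apply_moves([
  [-0.001,0.002,-0.01,0,0,0],
  [-0.001,0.003,-0.02,0,0,0],
  [-0.001,0.003,-0.03,0,0,0],
  [-0.001,0.003,-0.035,0,0,0],
  [-0.001,0.003,-0.04,0,0,0],
])

```text
time_s: 4.68
tcp_pos: [0.4672, -0.1781, 0.0478]
eef_rot: [-1.572, 0.0, 0.013]
wrist_force: [-0.7, 2.5, 2.0]
width: -0.0001
```

Request:
apply_moves([
  [0,0,-0.005,0,0,0],
  [0,0,-0.005,0,0,0],
])

```text
time_s: 4.92
tcp_pos: [0.4672, -0.1804, 0.0478]
eef_rot: [-1.571, 0.0, 0.013]
wrist_force: [1.4, 2.3, 0.8]
width: -0.0
```

Request:
apply_moves([
  [0,0,-0.005,0,0,0],
  [0,0,-0.005,0,0,0],
])

```text
time_s: 5.18
tcp_pos: [0.4673, -0.1829, 0.0478]
eef_rot: [-1.571, 0.0, 0.013]
wrist_force: [-0.3, 3.2, 2.1]
width: 0.0004
```

```bash
python3 - <<'E'
from h import *
inc([.467,-.214,.048],.0122)
crop("top",200,180,130,90,6,"pics/t3.png")
crop("scene",200,150,160,120,5,"pics/s3.png")
E
```

```text
t 5.175 tcp [ 0.4673 -0.1829  0.0478] [-1.5709e+00  4.0000e-04  1.3200e-02] F [-0.26  3.22  2.12] w 0.0004
inc [-0.0014, -0.0004, -0.0622] [2e-05, 0.00016, -6e-05]
```

View pics/s3.png

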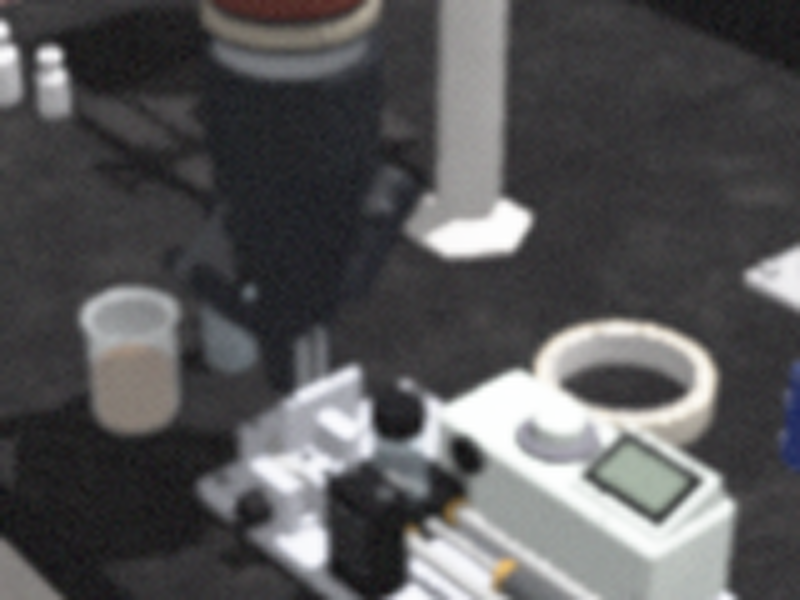

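Request:
apply_moves([
  [-0.0005,0,-0.007,0,0,0],
  [-0.0005,0,-0.014,0,0,0],
  [-0.0005,0,-0.021,0,0,0],
  [-0.0005,0,-0.028,0,0,0],
  [-0.0005,0,-0.035,0,0,0],
  [-0.0005,0,-0.042,0,0,0],
  [-0.0005,0,-0.049,0,0,0],
  [-0.0005,0,-0.056,0,0,0],
  [-0.0005,0,-0.062,0,0,0],
  [-0.0005,0,-0.062,0,0,0],
])

```text
time_s: 6.52
tcp_pos: [0.4675, -0.2135, 0.0478]
eef_rot: [-1.57, 0.0, 0.013]
wrist_force: [0.9, 5.2, 2.9]
width: 0.0002
```

```bash
python3 - <<'E'
from h import *
inc([.467,-.150,.048],.0122)
p=np.load("p.npy")
print(proj("scene",W(p,[[-.014,.030-d,.08] for d in(0,.005,.028,.036)])))
crop("top",200,180,130,90,6,"pics/t4.png")
crop("scene",200,150,160,120,5,"pics/s4.png")
E
```

```text
t 6.525 tcp [ 0.4675 -0.2135  0.0478] [-1.5697e+00  3.0000e-04  1.2600e-02] F [0.89 5.23 2.88] w 0.0002
inc [0.0006, -0.0003, 0.127] [-0.00018, 7e-05, -4e-05]
[[276.91463801 228.79347141]
 [278.46156163 229.82957749]
 [285.72310759 234.69161307]
 [288.30615818 236.42046645]]
```

View pics/s4.png

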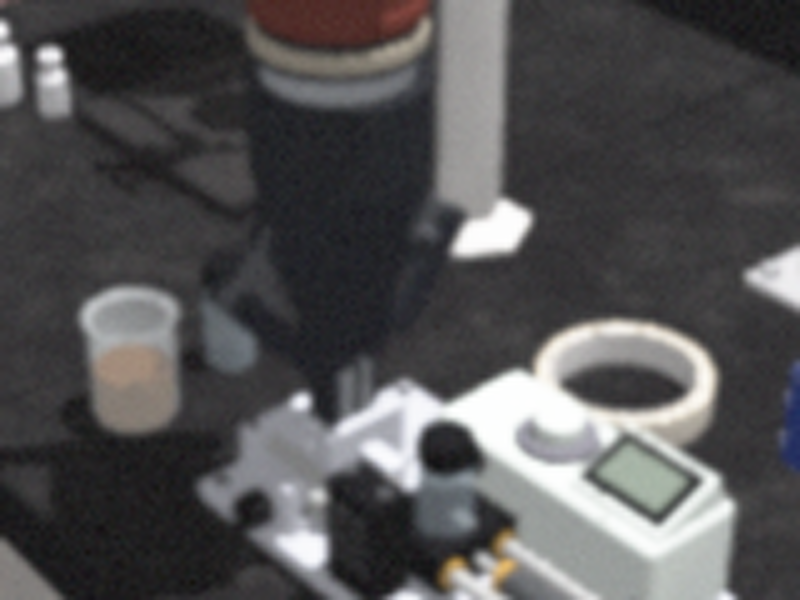

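View pics/t4.png

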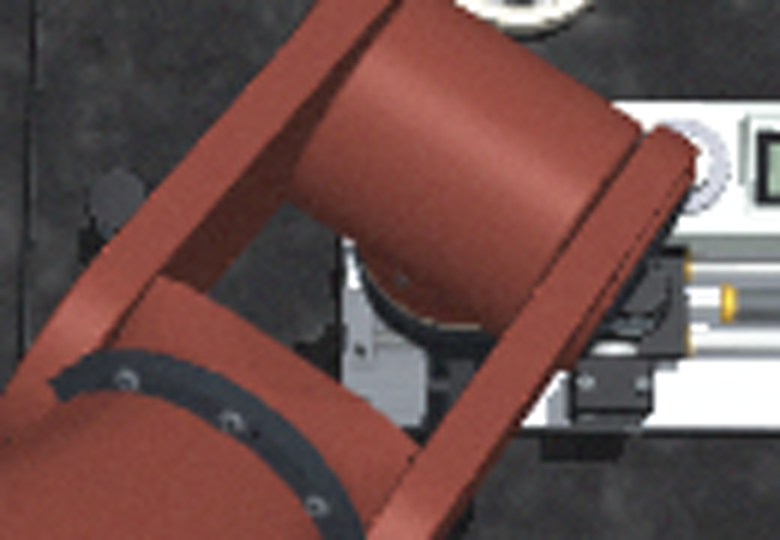

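Request:
apply_moves([
  [0,0,0.007,0,0,0],
  [0,0,0.014,0,0,0],
  [0,0,0.021,0,0,0],
  [0,0,0.03,0,0,0],
  [0,0,0.04,0,0,0],
  [0,0,0.055,0,0,0],
  [0,0,0.07,0,0,0],
  [0,0,0.085,0,0,0],
  [0,0,0.1,0,0,0],
  [0,0,0.1,0,0,0],
])

```text
time_s: 7.88
tcp_pos: [0.4667, -0.1627, 0.0478]
eef_rot: [-1.57, 0.001, 0.014]
wrist_force: [0.1, 0.4, 0.7]
width: -0.0002
```

```bash
python3 - <<'E'
from h import *
inc([.467,-.160,.150],.0122)
crop("top",200,180,130,90,6,"pics/t5.png")
crop("scene",200,150,160,120,5,"pics/s5.png")
E
```

```text
t 7.875 tcp [ 0.4667 -0.1627  0.0478] [-1.5695e+00  6.0000e-04  1.3800e-02] F [0.05 0.42 0.73] w -0.0002
inc [0.0005, -0.2045, 0.0056] [-0.00021, 0.00025, -0.0001]
```

View pics/s5.png

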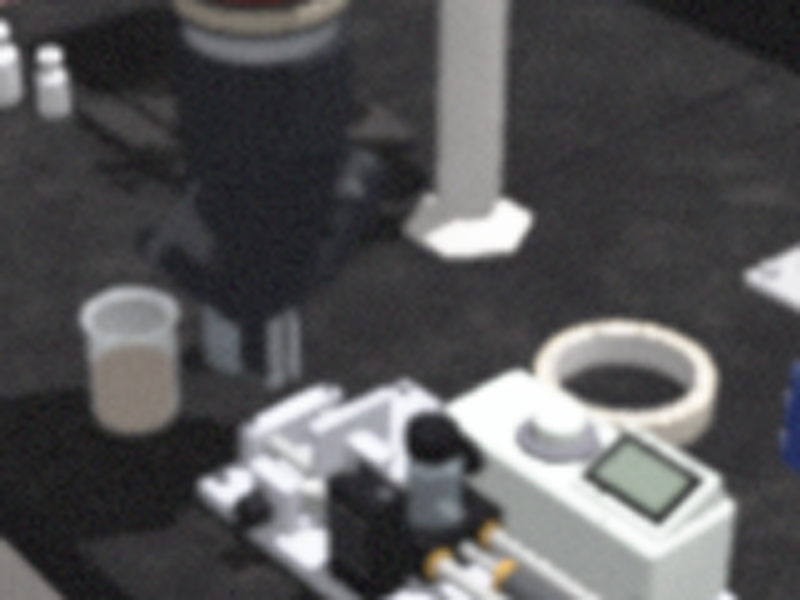

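View pics/t5.png

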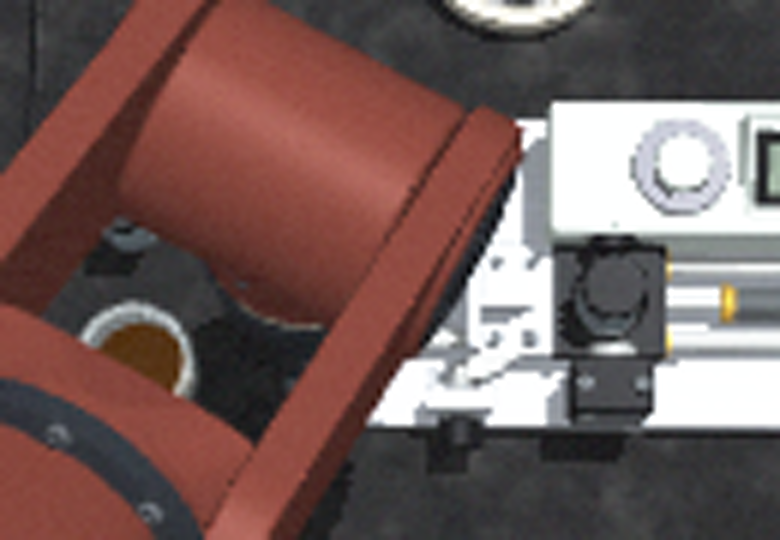

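Request:
apply_moves([
  [0,-0.04,0,0,0,0],
  [0,-0.1,0,0,0,0],
  [0,-0.16,0,0,0,0],
  [0,-0.2,0,0,0,0],
  [0,-0.2,0,0,0,0],
])

```text
time_s: 8.6
tcp_pos: [0.4686, -0.1645, 0.15]
eef_rot: [-1.572, -0.004, 0.013]
wrist_force: [0.4, 0.1, -0.1]
width: -0.0002
```

```bash
python3 - <<'E'
from h import *
inc([.516,-.298,.148],.0122)
inc([.516,-.298,.09],.0122)
E
```

```text
t 8.6 tcp [ 0.4686 -0.1645  0.15  ] [-1.5723 -0.0042  0.0129] F [ 0.45  0.1  -0.07] w -0.0002
inc [0.0913, 0.0047, -0.2682] [0.00025, 0.00011, 0.00067]
t 8.6 tcp [ 0.4686 -0.1645  0.15  ] [-1.5723 -0.0042  0.0129] F [ 0.45  0.1  -0.07] w -0.0002
inc [0.0909, 0.1207, -0.2681] [0.00025, 0.00011, 0.00067]
```

Request:
apply_moves([
  [0.015,0,-0.04,0,0,0],
  [0.04,0,-0.12,0,0,0],
  [0.065,0,-0.2,0,0,0],
  [0.085,0,-0.25,0,0,0.0007],
  [0.091,0,-0.268,0,0,0.0007],
  [0.091,0.03,-0.268,0,0,0.0007],
  [0.091,0.07,-0.268,0,0,0.0007],
  [0.091,0.1,-0.268,0,0,0.0007],
  [0.091,0.115,-0.268,0,0,0.0007],
  [0.091,0.115,-0.268,0,0,0.0007],
])

```text
time_s: 9.85
tcp_pos: [0.5155, -0.2972, 0.0918]
eef_rot: [-1.571, 0.002, 0.013]
wrist_force: [0.8, -0.1, -0.1]
width: 0.0002
```

```bash
python3 - <<'E'
from h import *
inc([.516,-.298,.078],.0122)
crop("top",230,180,130,90,6,"pics/t6.png")
crop("scene",230,150,160,120,5,"pics/s6.png")
E
```

```text
t 9.85 tcp [ 0.5155 -0.2972  0.0918] [-1.5712  0.0016  0.0133] F [ 0.83 -0.11 -0.14] w 0.0002
inc [0.001, 0.0277, -0.0015] [7e-05, 0.00017, -0.00026]
```

View pics/s6.png

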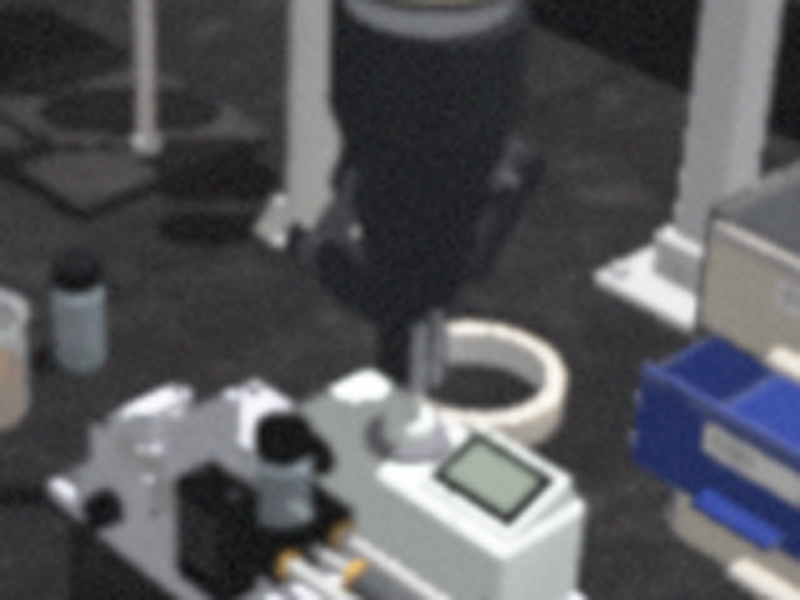

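View pics/t6.png

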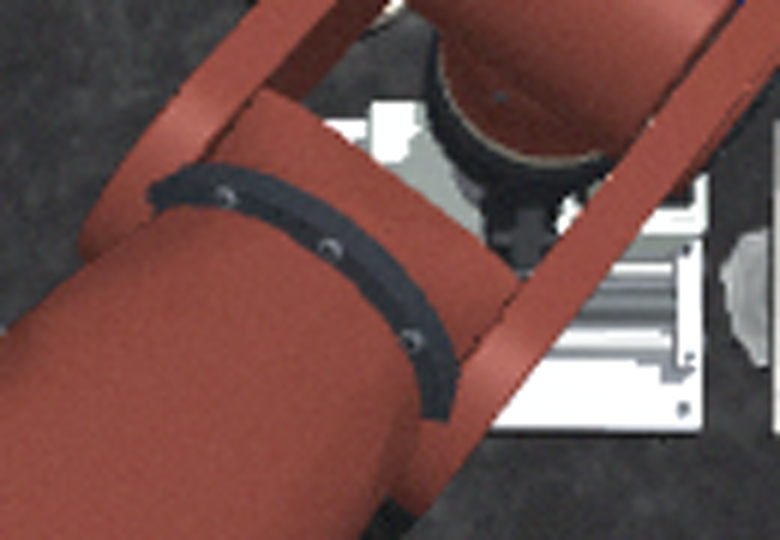

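Request:
apply_moves([
  [0.001,0.01,-0.0015,0,0,0],
  [0.001,0.02,-0.0015,0,0,0],
  [0.001,0.0265,-0.0015,0,0,0],
  [0.001,0.028,-0.0015,0,0,0],
  [0.001,0.028,-0.0015,0,0,0],
])

```text
time_s: 10.58
tcp_pos: [0.517, -0.2989, 0.0792]
eef_rot: [-1.573, -0.0, 0.013]
wrist_force: [0.4, -0.2, 0.4]
width: 0.0
```

Request:
apply_moves([
  [0,0.002,0,0,0,0],
  [0,0.004,0,0,0,0],
  [0,0.004,0,0,0,0],
])

```text
time_s: 10.95
tcp_pos: [0.5169, -0.2988, 0.0772]
eef_rot: [-1.573, -0.0, 0.013]
wrist_force: [1.0, 0.3, 0.3]
width: -0.0003
```

Request:
apply_moves([
  [0,0.002,0,0,0,0],
  [0,0.004,0,0,0,0],
  [0,0.004,0,0,0,0],
])

```text
time_s: 11.32
tcp_pos: [0.517, -0.2989, 0.0754]
eef_rot: [-1.573, -0.001, 0.013]
wrist_force: [-0.1, -0.0, 2.7]
width: -0.0003
```

Request:
apply_moves([
  [0,0.002,0,0,0,0],
  [0,0.004,0,0,0,0],
  [0,0.004,0,0,0,0],
])

```text
time_s: 11.7
tcp_pos: [0.517, -0.2989, 0.0735]
eef_rot: [-1.573, -0.001, 0.013]
wrist_force: [-1.7, 1.1, 3.1]
width: -0.0
```

Request:
apply_moves([
  [0,0.0015,0,0,0,0],
  [0,0.0025,0,0,0,0],
  [0,0.0025,0,0,0,0],
])

```text
time_s: 12.08
tcp_pos: [0.517, -0.2989, 0.0723]
eef_rot: [-1.573, -0.001, 0.013]
wrist_force: [-1.4, 0.3, 3.9]
width: 0.0002
```

```bash
python3 - <<'E'
from h import *
inc([.516,-.298,.0715],.0122)
crop("scene",230,150,160,120,5,"pics/s7.png")
E
```

```text
t 12.075 tcp [ 0.517  -0.2989  0.0723] [-1.5729e+00 -5.0000e-04  1.3100e-02] F [-1.38  0.28  3.95] w 0.0002
inc [-0.0021, 0.0016, 0.0019] [0.00033, 0.00015, 8e-05]
```

View pics/s7.png

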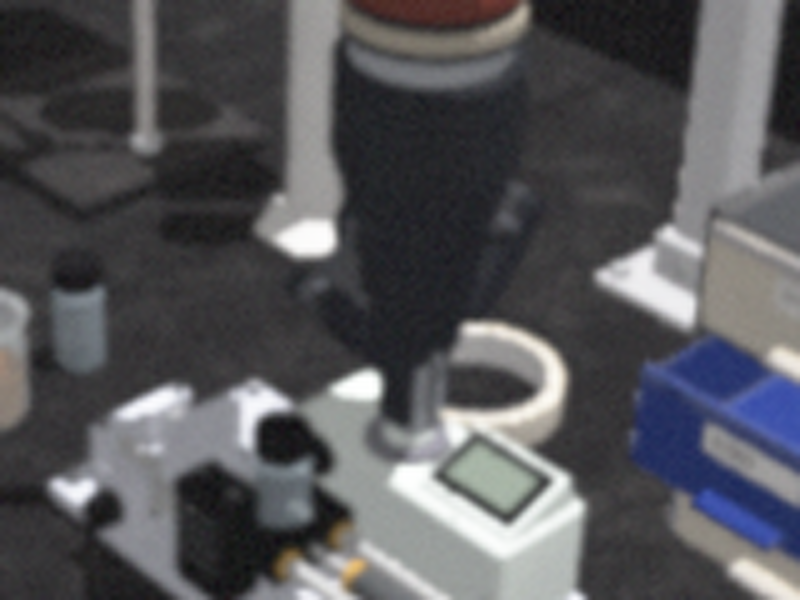

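Request:
apply_moves([
  [0,0.001,0,0,0,0],
  [0,0.001,0,0,0,0],
])

```text
time_s: 12.38
tcp_pos: [0.517, -0.2989, 0.0721]
eef_rot: [-1.573, -0.0, 0.013]
wrist_force: [-2.4, 1.5, 5.2]
width: 0.0001
```

Request:
apply_moves([
  [0,0.001,0,0,0,0],
  [0,0.001,0,0,0,0],
])

```text
time_s: 12.62
tcp_pos: [0.5171, -0.2989, 0.0721]
eef_rot: [-1.573, -0.0, 0.013]
wrist_force: [-2.4, 1.8, 6.4]
width: 0.0001
```

Request:
apply_moves([
  [0,-0.004,0,0,0,0],
  [0,-0.01,0,0,0,0],
  [0,-0.02,0,0,0,0],
  [0,-0.05,0,0,0,0],
  [0,-0.1,0,0,0,0],
  [0,-0.16,0,0,0,0],
  [0,-0.2,0,0,0,0],
  [0,-0.2,0,0,0,0],
])

```text
time_s: 13.62
tcp_pos: [0.5185, -0.2998, 0.1748]
eef_rot: [-1.576, -0.004, 0.013]
wrist_force: [0.6, -0.3, -0.7]
width: 0.0001
```

```bash
python3 - <<'E'
from h import *
inc([.45,-.05,.2],.0122)
crop("scene",200,190,160,110,5,"pics/s8.png")
E
```

```text
t 13.625 tcp [ 0.5185 -0.2998  0.1748] [-1.5759 -0.0044  0.0132] F [ 0.63 -0.25 -0.73] w 0.0001
inc [-0.1301, -0.0535, 0.5011] [0.00081, 0.00016, 0.0007]
```

View pics/s8.png

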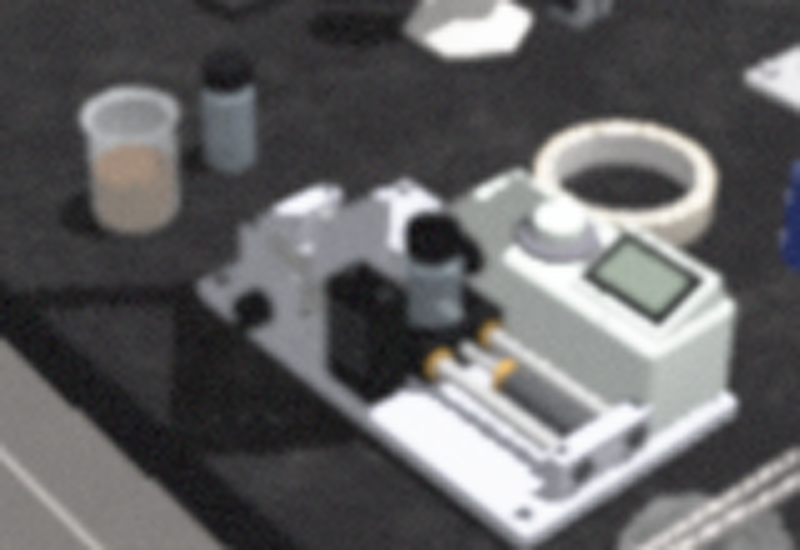

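```bash
python3 - <<'E'
from bench import robot
print(robot.close_job())
E
```

```text
the job is handed in; nothing more can be done
None
```

The carriage is on its stop pin with the vial in the beam, the measuring key has been pressed and let up, and the job is handed in at about 13.7 s.

- **Push:** With closed fingertips on the push plate I moved the carriage about 36 mm, at about 5 N. I then backed off, and it sprang back. The top camera showed it about 28 mm from its start, which is the pin position.
- **Key:** I pressed the key straight down only after that. The fingertips stopped at 72.1 mm, about 4.9 mm of travel, and the force rose to 6.4 N, so I took it as fully down. Then I lifted to 175 mm.
- **Last check:** The final scene picture shows the key up, the carriage still on its pin, and the spare vial and beaker where they were. The arm was clear, with the wrist force near zero.
- **Not checked:** The tweezers show only in part in that last picture and the screwdriver not at all. The arm never went near either of them. I took no final top view, because the arm would have blocked it.
- **Disagreement:** The two cameras disagreed by 1–2 pixels (about 2–3 mm) on the photometer's position. I relied on the contact forces for both the push and the press.

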